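# Seat a small wooden box on the printing jig and hold it clamped

### The arm

A 6-joint arm with a two-finger parallel gripper is mounted at the origin on the work surface. World frame = base frame: x ahead of the robot, y to its left, z up, the work surface at z = 0. Lengths are in m, angles in rad, forces in N, time in s.
With the tool pointing down it reaches from about 0.225 to 0.725 m from the base axis. Payload 3.1 kg.
Tool frame: the origin (TCP) lies on the centre line of the jaws, within the pads' length; the fingertips stand 22 mm ahead of it and the grasp point (between the pads) lies 3 mm ahead of it; z points along the fingers, y is the direction in which the jaws open and shut (so a half turn about z gives the same grasp; the last joint's range is limited). The gripper opens to 85 mm and grips with 20 to 120 N. Pads are 22 mm wide; open, the fingers measure 114 mm over their backs; the gripper's body (76 mm by 85 mm) begins 54 mm behind the grasp point. The pads swing forward as they close: fully open they stand 13 mm farther back than shut.
Start: joints at [-1.397, 0.048, 0.099, 1.622, 0, 1.443], TCP at [0.156, -0.501, 0.253] pointing down, gripper open.
Joint ranges: [-2.91, 2.91], [-0.99, 1.94], [-1.21, 1.42], [-2.12, 2.29], [-1.49, 1.47], [-3.14, 3.14]. Speed limits (rad/s): [2.79, 2.79, 3.14, 3.14, 3.14, 3.14].

### API

Orientations are given as a unit quaternion [x, y, z, w].
In Python, from cell import env, cams, order, spotter gives the robot as it stands.
- The arm moves only by the tool send_rows, never from a script. Its argument "commands" is text: rows parted by semicolons, each of 5 numbers parted by spaces: the shift along the tool's x, y, z in m, then the turn about the tool's z in degrees, then the opening in per cent of the stroke, from 0 (shut) to 100 (fully open). A call has 1 to 20 rows; each row is the pose to reach, as a shift and turn from the pose commanded when the call began, along the tool's axes at that moment; what a row does not reach only later rows make up. A row lasts 1/8 s, in which the tool goes at most 62.5 mm and 10.7 degrees, less where a joint would pass 70% of its speed; a pose out of reach is approached as far as the arm can. A call with a gripper value outside its range is refused whole. The fingers move at their own pace and stop on an object; the grip force is fixed at half the most. Time passes only in rows, so rows that repeat a pose let the fingers close. It gives the time, the measured TCP pose, the force and the opening at its end, in the units of the state.
- env.get_state(): the state, without advancing time (a new reading comes with each control period).
- cams.get_image(name): name is "scene" or "top" or "wrist"; returns (picture, depth): 400x640x3 uint8, red, green, blue; 400x640 float32, m along the optical axis (not along the pixel's ray), 0 where there is no reading.
- cams.get_calibration(name): a dict with "fx", "fy", "cx", "cy" (pixels), "R" (3x3) and "t" (3): a world point X has camera coordinates R X + t; the wrist camera has in their place "hand_eye" (4x4, takes a point from camera to tool coordinates, whose origin is the TCP and whose axes are the flange's). Camera axes: x right, y down, z forward; pixel columns grow to the right and rows downward; lengths in m; the calibration is good to about 2 mm. A picture is of the moment at which its call begins: read the wrist's pose just before it. get_calibration takes no time and is no camera call.
- order.hand_in(): hands the job in, once; it reports no verdict.
Trained networks look in the newest picture that a camera, given by its name, has taken for a name from the list of things; names that differ only in an ending like _2 or _b are one class to them, and where a whole thing is asked for, a point or a joint stands for the part that bears it (a point fixed in the world has none). Each returns a list of dicts, best first, with "p" (0 to 1); they miss things now and then, are a little off and sometimes report something else, mostly with a low value. They report only what shows in the picture. A call takes as long as a camera call. They do not tell look-alikes from the thing itself.
- spotter.spot_in(camera, target): "point" ([column, row] in pixels, amid what is visible of it).
The state is a dict: "time": time; "joints": joint angles; "joint_velocities": joint speeds; "joint_efforts": joint torques, N m; "tcp_pos": TCP position; "orientation": TCP orientation; "contact_force": force on the tool from outside, world axes, zero at the start; "moment": the same for the moment, N m; "finger_gap": finger opening in m.
Only numpy, scipy, OpenCV 4.12 (cv2) and the standard library are available. Lean on these libraries where they do the work, as an engineer would, in place of code of your own. Each camera call takes 0.05 s, during which the arm holds its last target.

### The job

Put the small wooden box with the green motif flat on the narrow raised metal rail of the printing jig, right way up and lengthwise along the rail between the sprung pad and the dark fence, and let go of it so that it stands there by itself. Then push the black handle of the jig towards the fence so that the pad slides the box home against the fence, and go on until the red plunger stem behind the pad has sunk about halfway into its housing. Finish while still holding the handle there, with the box clamped and nothing but the jig touching it, and leave the ink jar, the mug and the squeegee alone.

Things in the scene. Friction and masses are not known exactly. Their poses are not given: they have to be found in the camera images.
- box: The work: a small closed pale wooden box with a dark seam and a paper and green motif on its top, 64 mm long (its x) x 44 mm wide (its y) x 34 mm high, about 0.11 kg, one rigid piece (the lid does not open). Origin at the centre of its underside, z up. It starts upright on the table. Either end may face the fence.
- jig: Printing jig, fixed to the table: plywood base 370 x 120 x 15 mm, carrying all the parts below. Origin on the table on the jig's middle line; x runs along the rail, from handle to fence (the pushing direction), z up. Base from x = -210 to 160 mm. The aluminium rail is 22 mm wide (y -11 to 11 mm), x -15 to 75 mm, its top 60 mm above the table. Place and yaw vary.
- fence (a point): Middle of the top edge of the face of the dark steel fence at the rail's end: jig x = 75 mm, 95 mm above the table (35 mm above the rail). The fence is 40 mm wide and 14 mm thick.
- rest (a point): Point on top of the rail (60 mm above the table) where the centre of the box's underside comes to lie when the box is home against the fence: jig x = 43 mm, y = 0. With the handle at home the pad leaves 40 mm of spare length for the box in front of the fence.
- handle: The jig's grey sliding carriage with its upright black fin handle (yellow band) and, 27 to 67 mm ahead of the fin's front face, the dark plunger housing, a 26 mm cylinder, top 90 mm above the table. Slides 0 to 65 mm along jig x; a spring returns it home: 2.4 N at home plus 0.06 N per mm. Its frame coincides with the jig's at home, so its x in the jig's frame is its travel.
- grip_top (a point): Centre of the top of the black fin handle, 140 mm above the table, jig x = -125 mm at home. The fin is 16 mm thick (along jig x) and 44 mm wide; it can be pinched from above across its thickness in its upper 45 mm, with more than 25 mm free on both sides.
- pad_face (a point): Centre of the front face of the black rubber pad (28 mm wide, 22 mm high) at the end of the plunger, 77 mm above the table; jig x = -29 mm when nothing is pushed. 14 mm of red stem, 12 mm thick, shows between the pad and the housing when the plunger is out.
- plunger (a joint): How far the plunger has sunk into its housing (m): 0 fully out, 0.014 fully in, 0.007 halfway. Its spring needs 1 N to start and 1 N more for each mm, so about 8 N at halfway (about 13 N on the handle with the carriage spring).
- ink_jar: Bystander: closed ink jar, 66 mm across, 85 mm high, red label, white cap. Origin at the centre of its underside.
- mug: Bystander: white mug, 80 mm across, 92 mm high. Origin at the centre of its underside.
- squeegee: Bystander: printing squeegee lying flat, wooden grip 30 x 160 x 22 mm with a green blade along one long side. Origin under the grip's centre.
Not all that is in view belongs to the job. Of the things that look like the box, take the one that is nearest to the robot's base at the start.

How it is judged:
By the outcome, as a careful person would: the job done as asked, in the order asked, and still so for the second after the job is handed in, while the arm keeps its last pose, push and grip.
It also fails if it takes over 58 s, if anything falls off the work surface, if the arm or the gripper's body presses on something with over 40 N, if the wrist force passes 120 N, or if a joint passes its speed limit or range.

## Working session

There is one attempt and no reset: what is moved stays moved. The work goes in short steps, Python scripts to look and compute and a tool call to move; the robot and the scene stay as the last step left them, time stands still between calls to the robot, and variables do not carry over. Pictures are saved under pics/ and viewed, and the job is handed in when it is done.

Besides the shell and the picture viewer there is one more tool, called as name(argument=value, ...) on one line, values as JSON. send_rows: Moves the arm, as the interface text tells. Its arguments: {"type":"object","properties":{"commands":{"type":"string"}},"required":["commands"]}

```bash
ls; mkdir -p pics
python3 - <<'E'
from cell import env,cams
import cv2,numpy as np
s=env.get_state();print(s)
for n in("scene","top"):
    p,d=cams.get_image(n);cv2.imwrite(f"pics/{n}0.png",p[:,:,::-1]);np.save(f"{n}0.npy",d);print(n,cams.get_calibration(n))
print(cams.get_calibration("wrist"))
E
```

```text
pics
{'time': 0.0, 'joints': array([-1.39679151e+00,  4.87033085e-02,  9.75998715e-02,  1.62201769e+00,
       -8.99329146e-06,  1.44300890e+00]), 'joint_velocities': array([-0.00085611, -0.00250905, -0.00109528,  0.00098362,  0.00156905,
       -0.00236364]), 'joint_efforts': array([-9.77460113e-04, -3.38785386e+01,  3.20014322e+01,  2.03272660e-02,
       -3.21914276e-04,  2.55982904e-06]), 'tcp_pos': array([ 0.15593965, -0.50071313,  0.25214282]), 'orientation': array([ 9.88636098e-01,  1.50324033e-01, -3.13545835e-05, -1.16198521e-03]), 'contact_force': array([-0.10274257, -0.23952063, -0.31337769]), 'moment': array([0.00492024, 0.04659436, 0.04736374]), 'finger_gap': 0.08526719946266399}
scene {'fx': 439.9489537340536, 'fy': 439.9489537340536, 'cx': 316.48321707338545, 'cy': 207.5490289498564, 'R': array([[ 0.6947337 ,  0.71905057,  0.01764565],
       [ 0.49956737, -0.4647325 , -0.73106508],
       [-0.51747225,  0.51671074, -0.68207953]]), 't': array([-0.44655244, -0.17329288,  1.64203004])}
top {'fx': 476.5784453840514, 'fy': 476.5784453840514, 'cx': 318.621785683404, 'cy': 202.8773440417927, 'R': array([[ 6.23767420e-02, -9.98052593e-01,  4.04035037e-04],
       [-9.72942166e-01, -6.08976057e-02, -2.22878945e-01],
       [ 2.22469514e-01,  1.35093597e-02, -9.74846046e-01]]), 't': array([0.04556338, 0.59620358, 1.35957055])}
{'fx': 287.84677574564415, 'fy': 287.84677574564415, 'cx': 320.93665990459164, 'cy': 197.2075856719484, 'hand_eye': array([[-1.56464613e-03, -9.62074762e-01, -2.72781423e-01,
         6.94367271e-02],
       [ 9.99998766e-01, -1.54293623e-03, -2.94096993e-04,
        -2.58542840e-05],
       [-1.37941046e-04, -2.72781547e-01,  9.62075989e-01,
        -1.21382605e-01],
       [ 0.00000000e+00,  0.00000000e+00,  0.00000000e+00,
         1.00000000e+00]])}
```

View pics/scene0.png

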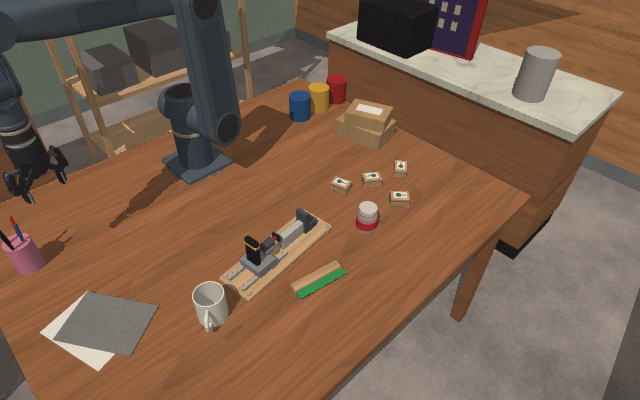

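View pics/top0.png

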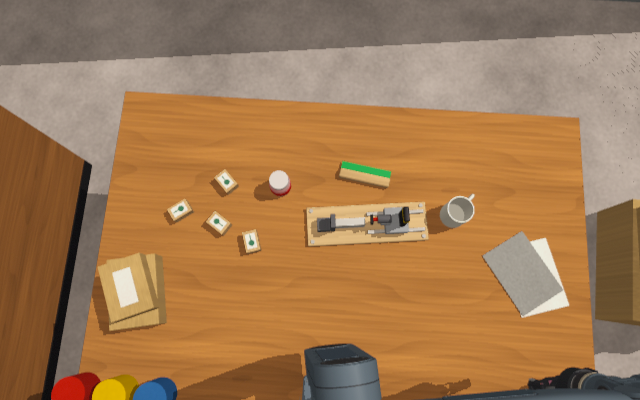

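Four look-alikes in the top view: (226,181), (179,210), (217,222), (251,242). I'll measure which is nearest the base and enlarge them.

```bash
cat > h.py <<'E'
import numpy as np,cv2
from cell import env,cams,spotter,order
from scipy.spatial.transform import Rotation as Ro
def cal(n,s=None):
    c=cams.get_calibration(n)
    if n!="wrist": R,t=np.array(c["R"]),np.array(c["t"]); return c,R.T,-R.T@t
    H=np.array(c["hand_eye"]); RT=Ro.from_quat(s["orientation"]).as_matrix()
    return c,RT@H[:3,:3],RT@H[:3,3]+s["tcp_pos"]
def onplane(n,u,v,z,s=None):
    c,Rw,o=cal(n,s); r=Rw@np.array([(u-c["cx"])/c["fx"],(v-c["cy"])/c["fy"],1]); return o+r*(z-o[2])/r[2]
def cloud(n,d,s=None):
    c,Rw,o=cal(n,s); v,u=np.mgrid[:400,:640]
    P=np.stack([(u-c["cx"])/c["fx"]*d,(v-c["cy"])/c["fy"]*d,d],-1)@Rw.T+o
    P[d==0]=np.nan; return P
def proj(n,X,s=None):
    c,Rw,o=cal(n,s); p=(np.atleast_2d(X)-o)@Rw; return np.c_[p[:,0]/p[:,2]*c["fx"]+c["cx"],p[:,1]/p[:,2]*c["fy"]+c["cy"]]
E
python3 - <<'E'
from h import *
for u,v in[(226,181),(179,210),(217,222),(251,242)]:
    p=onplane("top",u,v,.034);print((u,v),p.round(3),np.hypot(*p[:2]).round(3))
d=np.load("top0.npy");P=cloud("top",d)
m=(P[...,2]>.028)&(P[...,2]<.045)
m=m.astype(np.uint8)
n,l,st,ce=cv2.connectedComponentsWithStats(m)
for i in range(1,n):
    if st[i,4]>60:
        q=P[l==i]; r=cv2.minAreaRect(q[:,:2].astype(np.float32)*1000); print(ce[i].round(),st[i,4],r,np.median(q[:,2]))
im=cv2.imread("pics/top0.png")
cv2.imwrite("pics/c1.png",cv2.resize(im[160:265,150:290],None,fx=5,fy=5,interpolation=2))
cv2.imwrite("pics/c2.png",cv2.resize(im[190:255,295:440],None,fx=5.5,fy=5.5,interpolation=2))
E
```

```text
(226, 181) [0.651 0.374 0.034] 0.751
(179, 210) [0.551 0.507 0.034] 0.749
(217, 222) [0.521 0.388 0.034] 0.649
(251, 242) [0.467 0.279 0.034] 0.543
[225. 180.] 287 ((653.9362182617188, 376.1769104003906), (63.9218864440918, 44.014137268066406), 44.30331039428711) 0.035037605513878356
[179. 209.] 309 ((554.1849975585938, 508.2571716308594), (46.650306701660156, 64.5084228515625), 35.55650329589844) 0.03514496289762614
[218. 222.] 302 ((521.5150146484375, 384.73394775390625), (64.34205627441406, 43.7843017578125), 56.46340560913086) 0.035153619754516696
[251. 240.] 313 ((471.60064697265625, 280.3119812011719), (64.07040405273438, 44.297359466552734), 17.230932235717773) 0.03483054459121204
[160. 290.] 127 ((315.2859191894531, 532.0111083984375), (198.72610473632812, 4.506496429443359), 11.311955451965332) 0.03634809350986412
```

View pics/c1.png

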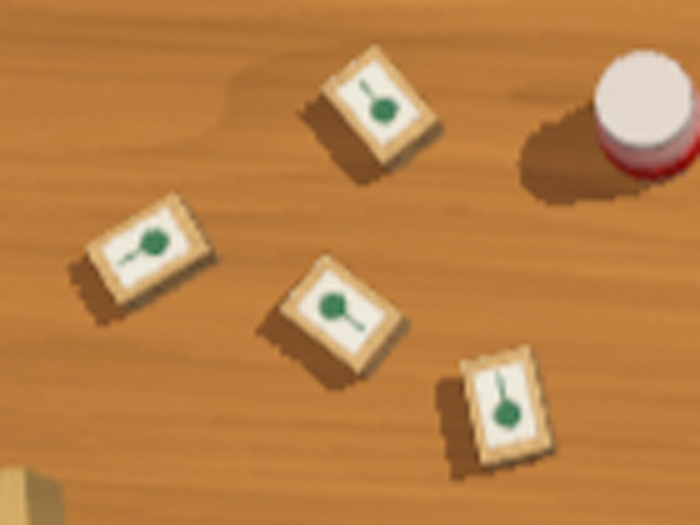

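View pics/c2.png

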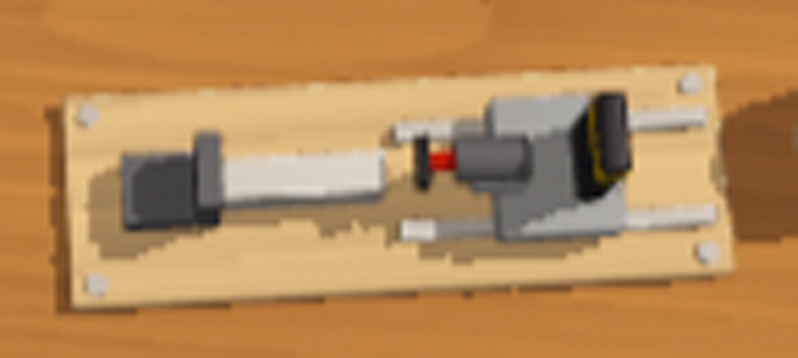

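The box at top (251,242), 0.54 m from the base, is the nearest (others are ≥0.65 m), upright, paper and green dot on top. Now the jig pose.

Run:
```python
from h import *
d=np.load("top0.npy");P=cloud("top",d)
reg=np.zeros((400,640),bool);reg[195:252,298:435]=1
B=reg&(P[...,2]>.009)&(P[...,2]<.13)
q=P[B][:,:2]; r=cv2.minAreaRect(q.astype(np.float32)*1000);print("base all",r,cv2.boxPoints(r))
B=reg&(abs(P[...,2]-.0155)<.004)
q=P[B]; r=cv2.minAreaRect(q[:,:2].astype(np.float32)*1000);print("base",r,np.median(q[:,2]));print(cv2.boxPoints(r))
R=reg&(abs(P[...,2]-.0605)<.004)
n,l,st,ce=cv2.connectedComponentsWithStats(R.astype(np.uint8))
for i in range(1,n):
    if st[i,4]>30:
        q=P[l==i];print(ce[i],st[i,4],cv2.minAreaRect(q[:,:2].astype(np.float32)*1000),np.median(q[:,2]))
for name,z0,z1 in(("fence",.088,.105),("fin",.13,.15),("hous",.085,.1)):
    R=reg&(P[...,2]>z0)&(P[...,2]<z1)
    n,l,st,ce=cv2.connectedComponentsWithStats(R.astype(np.uint8))
    for i in range(1,n):
      if st[i,4]>8:
        q=P[l==i];print(name,ce[i],st[i,4],cv2.minAreaRect(q[:,:2].astype(np.float32)*1000),np.median(q[:,2]))
cv2.imwrite("pics/c3.png",cv2.resize(cv2.imread("pics/scene0.png")[200:305,210:340],None,fx=5,fy=5,interpolation=2))
```

```text
base all ((554.6411743164062, -57.20021057128906), (171.80685424804688, 405.1474914550781), 5.169677257537842) [[ 450.8342   136.80914]
 [ 487.34018 -266.69034]
 [ 658.4481  -251.20956]
 [ 621.94214  152.28992]]
base ((549.97265625, -71.03596496582031), (122.37567901611328, 376.40008544921875), 6.569219589233398) 0.015640782209931037
[[ 467.6558   108.92832]
 [ 510.71732 -265.00046]
 [ 632.28955 -251.00024]
 [ 589.228    122.92853]]
[349.88439306 221.04046243] 173 ((543.4293212890625, -13.244216918945312), (23.679746627807617, 86.9382095336914), 6.205089092254639) 0.060594978064263616
fence [332.63636364 219.72727273] 66 ((538.7734985351562, 38.429080963134766), (39.20405578613281, 13.375075340270996), 9.292862892150879) 0.09528016986897048
fence [401.29411765 218.47058824] 17 ((554.9610595703125, -160.587890625), (33.75217819213867, 5.081085205078125), 13.217742919921875) 0.09650645733903129
fence [384.15151515 217.77272727] 66 ((554.9232177734375, -112.03482818603516), (22.48822593688965, 40.33403396606445), 9.569741249084473) 0.0901739762629108
fin [405.84946237 213.47311828] 93 ((561.5576782226562, -166.71206665039062), (43.849666595458984, 16.18404197692871), 9.631742477416992) 0.13930651425354879
hous [332.59090909 219.95454545] 66 ((538.4691772460938, 38.3879508972168), (39.81864929199219, 13.398990631103516), 9.169148445129395) 0.09505614733582113
hous [371.3125 217.875 ] 16 ((551.2894287109375, -74.40497589111328), (25.024002075195312, 5.938750743865967), 9.467845916748047) 0.08954706296168469
hous [384.39393939 217.8989899 ] 99 ((555.5507202148438, -111.75111389160156), (23.820070266723633, 40.6849365234375), 9.569741249084473) 0.08918585805806378
```

View pics/c3.png

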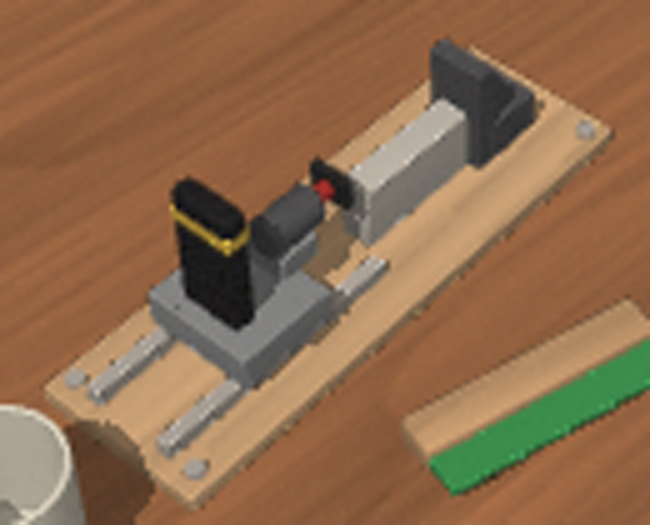

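send_rows(commands="0.03 -0.036 0 -10 100; 0.06 -0.072 0 -20 100; 0.09 -0.109 0 -30 100; 0.119 -0.145 0 -40 100; 0.148 -0.181 0 -50 100; 0.178 -0.217 0 -60 100; 0.208 -0.254 0 -70 100; 0.237 -0.29 0 -80 100; 0.267 -0.326 0 -90 100; 0.296 -0.362 0 -100 100; 0.326 -0.398 0 -110 100; 0.356 -0.435 0 -120 100; 0.385 -0.471 0 -130 100; 0.415 -0.507 0.01 -140 100; 0.445 -0.543 0.02 -150 100; 0.474 -0.58 0.03 -160 100; 0.504 -0.616 0.04 -170 100; 0.534 -0.652 0.05 -180 100; 0.534 -0.652 0.06 -180 100; 0.534 -0.652 0.06 -180 100")

```text
time: 2.6
tcp_pos: [0.4709, 0.2792, 0.1915]
orientation: [-0.15, 0.989, -0.001, -0.002]
contact_force: [0.3, 0.0, 0.2]
finger_gap: 0.0855
```

Run:
```python
from h import *
s=env.get_state();print(s["time"],s["tcp_pos"],s["joints"].round(2),Ro.from_quat(s["orientation"]).as_matrix().round(4),s["contact_force"])
p,d=cams.get_image("wrist");cv2.imwrite("pics/w1.png",p[:,:,::-1])
P=cloud("wrist",d,s);m=((P[...,2]>.029)&(P[...,2]<.045)).astype(np.uint8)
n,l,st,ce=cv2.connectedComponentsWithStats(m)
for i in range(1,n):
    if st[i,4]>200:
        q=P[l==i]; r=cv2.minAreaRect(q[:,:2].astype(np.float32)*1000); print(ce[i].round(),st[i,4],r,np.median(q[:,2]))
```

```text
2.6 [0.47085926 0.27923575 0.19147604] [ 0.41  0.11  0.04  1.51 -0.    0.11] [[-0.955  -0.2965 -0.0038]
 [-0.2965  0.955  -0.0022]
 [ 0.0043 -0.001  -1.    ]] [0.30034068 0.03804512 0.23932929]
[617. 152.] 2036 ((348.105712890625, 538.1407470703125), (132.42759704589844, 4.949544429779053), 11.226700782775879) 0.03630796759919172
[321. 187.] 2733 ((471.98992919921875, 279.86907958984375), (64.5501480102539, 43.92237854003906), 17.33527946472168) 0.0349845770185126
[103. 180.] 756 ((522.2249145507812, 66.35990905761719), (64.94185638427734, 31.81167984008789), 58.771270751953125) 0.03791940768509866
[393. 256.] 1539 ((522.2188110351562, 384.4056091308594), (64.44447326660156, 43.9179801940918), 55.68584060668945) 0.03494068993042615
[505. 296.] 262 ((528.0180053710938, 509.3854675292969), (15.285764694213867, 26.06583023071289), 6.245052814483643) 0.03433230641873336
[236. 310.] 262 ((636.3093872070312, 230.99163818359375), (39.91381072998047, 7.976056098937988), 37.47985076904297) 0.03780166778766117
```

View pics/w1.png

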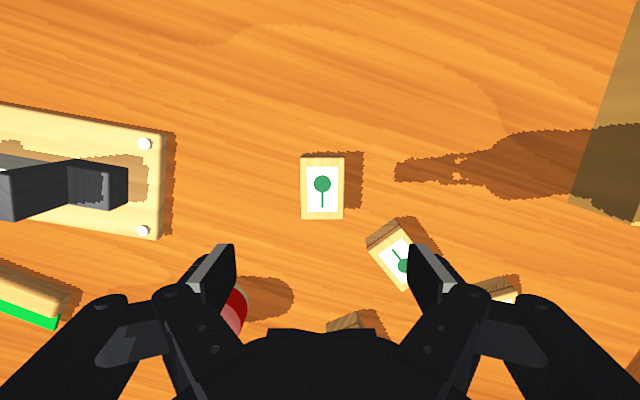

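The box at pixel (322,187) is where the top camera put it (472, 280 mm, 17.3°). Descending.

send_rows(commands="-0.001 0 0.05 0 100; -0.002 0 0.1 0 100; -0.002 0 0.14 0 100; -0.002 0 0.155 0 100; -0.002 0 0.163 0 100; -0.002 0 0.163 0 100; -0.002 0 0.163 0 30; -0.002 0 0.163 0 20; -0.002 0 0.163 0 20; -0.002 0 0.163 0 20; -0.002 0 0.163 0 20; -0.002 0 0.163 0 20")

```text
time: 4.15
tcp_pos: [0.4752, 0.2812, 0.0318]
orientation: [-0.15, 0.989, 0.0, 0.001]
contact_force: [0.7, 0.9, 5.5]
finger_gap: 0.043
```

send_rows(commands="0 0 -0.02 0 20; 0 0 -0.06 0 20; 0 0 -0.11 0 20; 0 0 -0.15 0 20; 0 0 -0.15 0 20; 0 0 -0.15 0 20")

```text
time: 4.9
tcp_pos: [0.4733, 0.2803, 0.1788]
orientation: [-0.15, 0.989, -0.0, -0.001]
contact_force: [-0.3, 0.2, -1.5]
finger_gap: 0.0429
```

Run:
```python
from h import *
s=env.get_state();print(s["time"],s["tcp_pos"],s["joints"].round(2),Ro.from_quat(s["orientation"]).as_matrix().round(4),s["contact_force"],s["finger_gap"])
p,d=cams.get_image("wrist");cv2.imwrite("pics/w2.png",p[:,:,::-1])
p,d=cams.get_image("scene");cv2.imwrite("pics/s2.png",cv2.resize(p[50:250,250:450,::-1],None,fx=3,fy=3))
```

```text
4.9 [0.47331618 0.28027782 0.17875995] [ 0.41  0.11  0.02  1.48 -0.    0.11] [[-9.548e-01 -2.973e-01 -2.200e-03]
 [-2.973e-01  9.548e-01 -1.000e-03]
 [ 2.400e-03 -3.000e-04 -1.000e+00]] [-0.31378574  0.21999975 -1.52411478] 0.04286673879645568
```

View pics/w2.png

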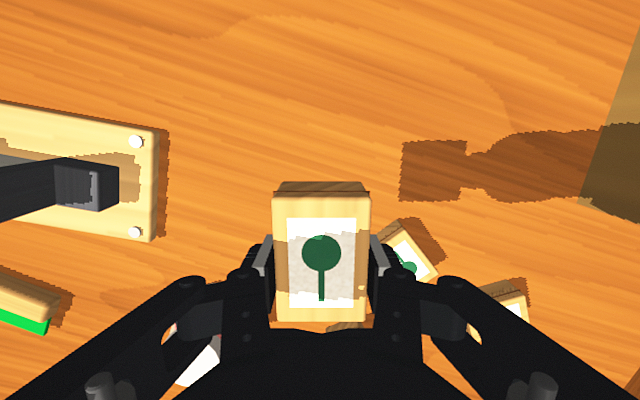

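View pics/s2.png

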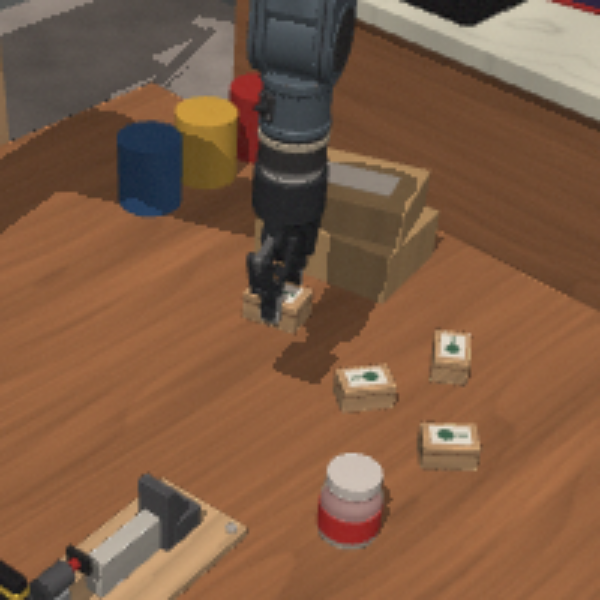

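```bash
cat > boxtool.py <<'E'
from h import *
def boxtool(save=None):
    s=env.get_state();p,d=cams.get_image("wrist")
    if save: cv2.imwrite(save,p[:,:,::-1])
    P=cloud("wrist",d,s);RT=Ro.from_quat(s["orientation"]).as_matrix();Q=(P-s["tcp_pos"])@RT
    m=(abs(Q[...,2]+.002)<.008)&(abs(Q[...,0])<.05)&(abs(Q[...,1])<.021)
    n,l,st,ce=cv2.connectedComponentsWithStats(m.astype(np.uint8));i=1+st[1:,4].argmax()
    q=Q[l==i]; A=np.c_[q[:,:2],np.ones(len(q))];c=np.linalg.lstsq(A,q[:,2],rcond=None)[0]
    q=q[abs(A@c-q[:,2])<.0015];A=np.c_[q[:,:2],np.ones(len(q))];c=np.linalg.lstsq(A,q[:,2],rcond=None)[0]
    print("plane tilt deg",np.degrees(c[:2]).round(2),"z0",c[2].round(4),"rect mm",cv2.minAreaRect(q[:,:2].astype(np.float32)*1000),"x range",np.percentile(q[:,0],[.5,99.5]).round(4),"t",s["time"])
E
python3 -c "
from boxtool import *
boxtool()"
```

```text
plane tilt deg [0.16 0.03] z0 -0.0032 rect mm ((3.8254642486572266, -0.0030727386474609375), (42.00864028930664, 63.68153762817383), 89.97599792480469) x range [-0.0273  0.0352] t 5.0
```

Held level, box centre 3.6 mm ahead in tool x, underside 31 mm below the TCP. Moving over the jig for a measuring look at the rail and fence.

send_rows(commands="0.003 -0.02 -0.02 8 20; 0.006 -0.055 -0.04 17 20; 0.009 -0.095 -0.041 26 20; 0.012 -0.135 -0.041 35 20; 0.015 -0.175 -0.041 44 20; 0.018 -0.21 -0.041 53 20; 0.021 -0.245 -0.041 62 20; 0.024 -0.28 -0.041 71 20; 0.027 -0.315 -0.041 80 20; 0.03 -0.345 -0.041 89 20; 0.033 -0.365 -0.041 97 20; 0.033 -0.37 -0.041 101 20; 0.033 -0.37 -0.041 101 20; 0.033 -0.37 -0.041 101 20")

```text
time: 6.8
tcp_pos: [0.552, -0.0821, 0.2203]
orientation: [0.667, 0.745, -0.0, -0.001]
contact_force: [0.1, -0.1, -0.8]
finger_gap: 0.0429
```

```bash
cat > jig.py <<'E'
from boxtool import *
s=env.get_state();print(s["time"],s["tcp_pos"],Ro.from_quat(s["orientation"]).as_matrix().round(4).tolist(),s["contact_force"],s["joints"].round(2))
p,d=cams.get_image("wrist");cv2.imwrite("pics/w3.png",p[:,:,::-1])
P=cloud("wrist",d,s);np.save("P3.npy",P)
dr=np.array([-.1111,.9938]);nn=np.array([-.9938,-.1111]);J=P[...,:2]-[.5477,-.0428]
jx=J@dr;jy=J@nn
for name,z,lo,hi in(("rail",.06,-.03,.08),("fencetop",.095,.06,.11)):
    m=(abs(P[...,2]-z)<.004)&(jx>lo)&(jx<hi)&(abs(jy)<.035)
    if m.sum()>20:
        q=np.c_[jx[m],jy[m]]*1000;print(name,m.sum(),np.median(P[...,2][m]),cv2.minAreaRect(q.astype(np.float32)))
        if name=="rail":
            f=np.polyfit(q[:,0],q[:,1],1);print("rail slope deg",np.degrees(f[0]),np.percentile(q[:,0],[1,99]),np.percentile(q[:,1],[1,50,99]))
            for a in range(int(q[:,0].min()),int(q[:,0].max()),12):
                w=q[(q[:,0]>=a)&(q[:,0]<a+12)]; print(a,len(w),w[:,1].min().round(1),w[:,1].max().round(1))
        else: print(np.percentile(q,[1,50,99],axis=0))
boxtool()
E
python3 jig.py
```

```text
6.8 [ 0.5519908  -0.08206429  0.22033365] [[-0.1109, 0.9938, -0.0018], [0.9938, 0.1109, 0.0007], [0.0009, -0.0017, -1.0]] [ 0.06793679 -0.09242793 -0.8441399 ] [-0.27  0.13  0.12  1.56  0.    1.19]
rail 2340 0.06082194126772483 ((29.832067489624023, 0.2683448791503906), (89.88738250732422, 38.491455078125), 0.2672410011291504)
rail slope deg -0.15193001428858097 [-14.07235589  74.49001365] [-10.18069374   0.89630248  11.59386245]
-15 277 -9.7 10.9
-3 268 -9.6 11.7
9 295 -9.5 11.6
21 296 -9.4 11.4
33 327 -10.3 11.3
45 333 -10.2 11.1
57 338 -10.1 11.8
69 198 -18.8 19.7
fencetop 1058 0.09568365730011517 ((81.27471923828125, 0.9172534942626953), (39.72771072387695, 14.044973373413086), 89.92057800292969)
[[ 74.37413248 -18.68388887]
 [ 80.88694187   0.66417411]
 [ 87.94229363  20.02890567]]
plane tilt deg [ 0.17 -0.03] z0 -0.0032 rect mm ((4.129465103149414, 0.0041027069091796875), (41.99061584472656, 63.72356033325195), 89.99462127685547) x range [-0.027   0.0355] t 6.85
```

View pics/w3.png

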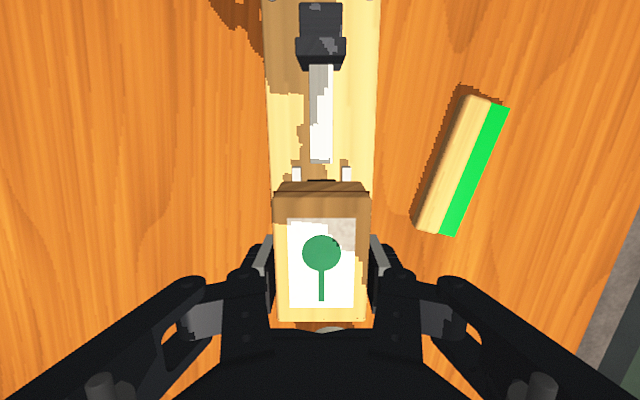

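Rail seen at (320,110), fence at (320,30); rail lies 0.8 mm off my earlier jig line, corrected. Moving over and down to about 2 mm above the rail.

send_rows(commands="0.02 -0.001 0 0 20; 0.045 -0.001 0 0 20; 0.062 -0.001 0 0 20; 0.066 -0.001 0.02 0 20; 0.066 -0.001 0.055 0 20; 0.066 -0.001 0.09 0 20; 0.066 -0.001 0.112 0 20; 0.066 -0.001 0.122 0 20; 0.066 -0.001 0.126 0 20; 0.066 -0.001 0.126 0 20; 0.066 -0.001 0.126 0 20")

```text
time: 8.28
tcp_pos: [0.5452, -0.0171, 0.0967]
orientation: [0.667, 0.745, 0.001, 0.001]
contact_force: [0.2, -0.5, -1.3]
finger_gap: 0.0428
```

Run:
```python
from boxtool import *
boxtool("pics/w4.png")
s=env.get_state();print(s["tcp_pos"],s["contact_force"],Ro.from_quat(s["orientation"]).as_matrix().round(4)[:,2])
p,d=cams.get_image("scene");cv2.imwrite("pics/s4.png",cv2.resize(p[180:310,200:350,::-1],None,fx=5,fy=5,interpolation=2))
```

```text
plane tilt deg [0.18 0.03] z0 -0.0032 rect mm ((4.201148986816406, 0.0005741119384765625), (41.99010467529297, 63.73743438720703), 89.99373626708984) x range [-0.0271  0.0355] t 8.275
[ 0.54511039 -0.01713128  0.09655759] [-0.29621126 -0.36681106 -1.82830623] [ 2.2e-03 -3.0e-04 -1.0e+00]
```

View pics/s4.png

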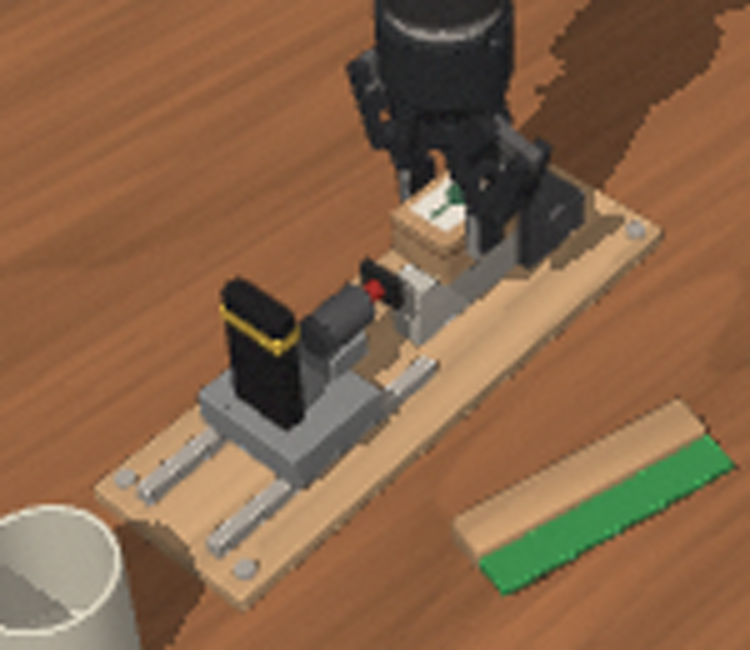

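View pics/w4.png

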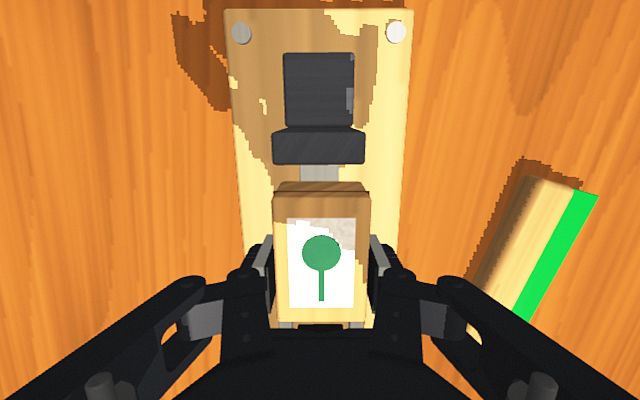

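send_rows(commands="0 -0.001 0.002 0 20; 0 -0.001 0.003 0 20; 0 -0.001 0.003 0 20; 0 -0.001 0.003 0 20")

```text
time: 8.88
tcp_pos: [0.5432, -0.0171, 0.0923]
orientation: [0.667, 0.745, -0.0, -0.0]
contact_force: [1.1, -0.8, -0.9]
finger_gap: 0.0426
```

send_rows(commands="0 0 0.001 0 20; 0 0 0.001 0 20; 0 0 0.001 0 20")

```text
time: 9.25
tcp_pos: [0.5434, -0.0171, 0.0918]
orientation: [0.667, 0.745, 0.0, 0.0]
contact_force: [-2.0, 0.4, 2.9]
finger_gap: 0.0424
```

Contact with the rail (force z turned from −1.3 to +2.9 N). Releasing.

send_rows(commands="0 0 0 0 52; 0 0 0 0 56; 0 0 0 0 62; 0 0 0 0 75; 0 0 0 0 85; 0 0 0 0 85")

```text
time: 10.0
tcp_pos: [0.5433, -0.0171, 0.0913]
orientation: [0.667, 0.745, -0.0, 0.0]
contact_force: [-0.3, 0.4, 0.2]
finger_gap: 0.0725
```

Run:
```python
from boxtool import *
boxtool("pics/w5.png")
s=env.get_state();print(s["tcp_pos"],s["contact_force"],s["finger_gap"])
```

```text
plane tilt deg [ 0.27 -0.05] z0 -0.0037 rect mm ((4.197803497314453, 0.0001087188720703125), (41.992191314697266, 64.03337860107422), 89.99414825439453) x range [-0.0271  0.0355] t 10.0
[ 0.54329086 -0.01712001  0.09133859] [ 0.55139411 -0.48104289  0.31820716] 0.07244318448046226
```

View pics/w5.png

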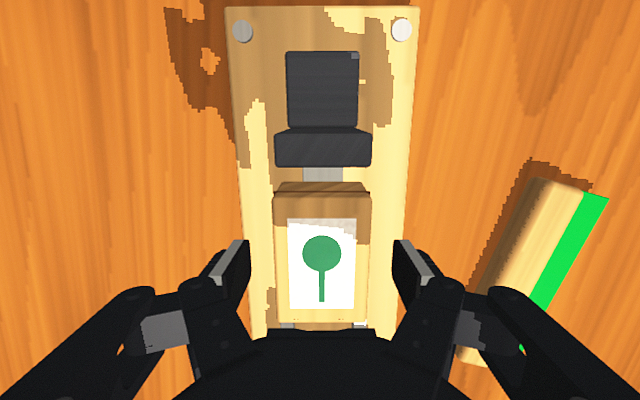

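Box stands by itself at (322,265). Lift straight up, then over the fin with a quarter turn.

send_rows(commands="0 0 -0.02 0 85; 0 0 -0.05 0 90; 0 0 -0.09 0 100; 0 0 -0.125 0 100; -0.015 0 -0.135 -9 100; -0.032 0 -0.135 -19 100; -0.05 0 -0.135 -29 100; -0.068 0 -0.135 -39 100; -0.086 0 -0.135 -49 100; -0.104 0 -0.135 -59 100; -0.122 0 -0.135 -69 100; -0.138 0 -0.135 -79 100; -0.152 0.001 -0.135 -90 100; -0.152 0.001 -0.135 -90 100; -0.152 0.001 -0.135 -90 100")

```text
time: 11.92
tcp_pos: [0.5608, -0.1677, 0.2263]
orientation: [-0.054, 0.999, 0.0, -0.0]
contact_force: [0.4, -0.6, 0.0]
finger_gap: 0.0849
```

```bash
cat > fin.py <<'E'
from h import *
s=env.get_state();RT=Ro.from_quat(s["orientation"]).as_matrix();print(s["time"],s["tcp_pos"],RT.round(4).tolist(),s["joints"].round(2))
p,d=cams.get_image("wrist");cv2.imwrite("pics/w6.png",p[:,:,::-1])
P=cloud("wrist",d,s);dr=np.array([-.1111,.9938]);nn=np.array([-.9938,-.1111]);J=P[...,:2]-[.5470,-.0436]
jx=J@dr*1000;jy=J@nn*1000
for name,z,x0,x1 in(("fin",.140,-200,-60),("box",.094,-20,70),("fence",.095,70,100),("hous",.09,-100,-40)):
    m=(abs(P[...,2]-z)<.005)&(jx>x0)&(jx<x1)&(abs(jy)<40)
    if m.sum()>20: print(name,m.sum(),np.median(P[...,2][m]).round(4),cv2.minAreaRect(np.c_[jx[m],jy[m]].astype(np.float32)),np.percentile(jx[m],[1,99]).round(1),np.percentile(jy[m],[1,99]).round(1))
t=(s["tcp_pos"][:2]-[.5470,-.0436]);print("tcp jig",t@dr,t@nn)
p,d=cams.get_image("scene");cv2.imwrite("pics/s6.png",cv2.resize(p[180:310,200:350,::-1],None,fx=5,fy=5,interpolation=2))
E
python3 fin.py
```

```text
11.925 [ 0.56079846 -0.16766139  0.22627012] [[-0.9942, -0.1071, -0.0002], [-0.1071, 0.9942, 0.0005], [0.0002, 0.0005, -1.0]] [-0.41  0.2   0.21  1.58  0.   -0.51]
fin 1123 0.1404 ((-125.0475082397461, -0.2969703674316406), (15.993083953857422, 43.11612319946289), 0.22826746106147766) [-132.7 -117. ] [-21.2  20.6]
box 3371 0.0949 ((29.44293212890625, 0.3970050811767578), (43.45269775390625, 64.86308288574219), 89.57364654541016) [-2.2 60.4] [-20.9  21.8]
fence 834 0.0956 ((81.46051788330078, -0.6547088623046875), (39.998783111572266, 15.861512184143066), 89.83908081054688) [73.9 88.5] [-20.   19.1]
hous 921 0.0893 ((-66.55976867675781, -0.8069238662719727), (21.523096084594727, 47.5394172668457), 89.71099853515625) [-90.1 -50.7] [-11.4   9.2]
tcp jig -0.12482521479810262 7.030566827508975e-05
```

View pics/w6.png

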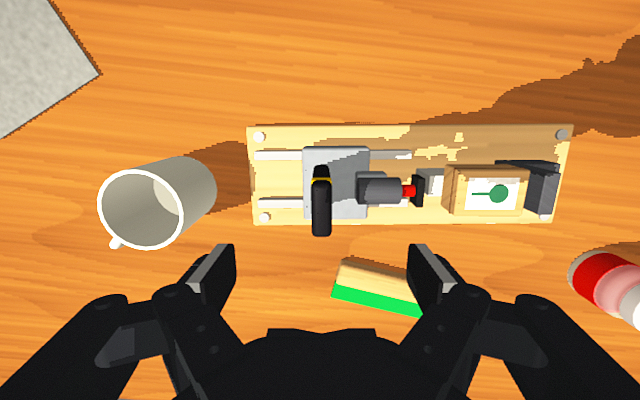

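View pics/s6.png

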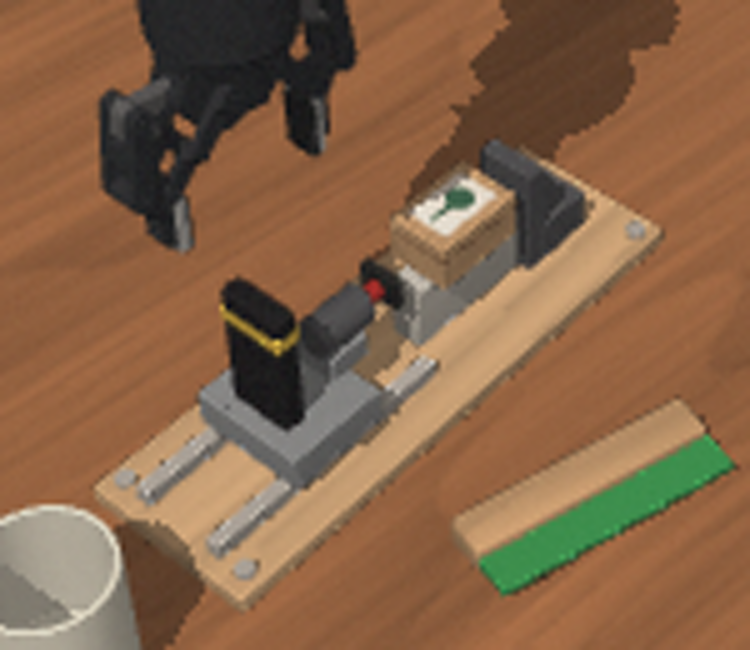

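Box stands straight on the rail, centre at jig x ≈ 30, y ≈ 0.4 mm; the fin is under the TCP. Descend and pinch.

send_rows(commands="0 0 0.03 0 100; 0 0 0.065 0 100; 0 0 0.09 0 100; 0 0 0.1 0 100; 0 0 0.1 0 100; 0 0 0.1 0 60; 0 0 0.1 0 30; 0 0 0.1 0 10; 0 0 0.1 0 5; 0 0 0.1 0 5; 0 0 0.1 0 5; 0 0 0.1 0 5; 0 0 0.1 0 5")

```text
time: 13.65
tcp_pos: [0.5611, -0.1675, 0.127]
orientation: [-0.055, 0.998, 0.0, 0.0]
contact_force: [-2.0, 3.7, 4.5]
finger_gap: 0.0152
```

send_rows(commands="0 0.002 0 0 5; 0 0.004 0 0 5; 0 0.006 0 0 5; 0 0.008 0 0 5; 0 0.01 0 0 5; 0 0.012 0 0 5; 0 0.014 0 0 5; 0 0.016 0 0 5; 0 0.018 0 0 5; 0 0.02 0 0 5; 0 0.022 0 0 5; 0 0.024 0 0 5; 0 0.026 0 0 5; 0 0.028 0 0 5; 0 0.03 0 0 5; 0 0.03 0 0 5")

```text
time: 15.65
tcp_pos: [0.5579, -0.1399, 0.127]
orientation: [-0.054, 0.999, -0.002, 0.0]
contact_force: [-1.7, -3.6, 4.5]
finger_gap: 0.0156
```

```bash
cat > chk.py <<'E'
from h import *
import sys
k=sys.argv[1]
s=env.get_state();print(s["time"],s["tcp_pos"],s["contact_force"],s["finger_gap"])
dr=np.array([-.1111,.9938]);nn=np.array([-.9938,-.1111]);O=[.5470,-.0436]
t=(s["tcp_pos"][:2]-O);print("tcp jig",t@dr*1000,t@nn*1000,"F along",s["contact_force"][:2]@dr)
p,d=cams.get_image("wrist");cv2.imwrite(f"pics/w{k}.png",cv2.resize(p[100:260,230:560,::-1],None,fx=2.4,fy=2.4,interpolation=2))
P=cloud("wrist",d,s);J=P[...,:2]-O
jx=J@dr*1000;jy=J@nn*1000
for name,z,x0,x1 in(("box",.094,-20,72),("fence",.095,70,100),("hous",.086,-100,-20)):
    m=(abs(P[...,2]-z)<.005)&(jx>x0)&(jx<x1)&(abs(jy)<30)
    if m.sum()>20: print(name,m.sum(),np.median(P[...,2][m]).round(4),cv2.minAreaRect(np.c_[jx[m],jy[m]].astype(np.float32)),np.percentile(jx[m],[1,99]).round(1))
# profile along midline: top surface z vs jx
m=(abs(jy)<4)&(P[...,2]>.065)
for a in range(-60,45,2):
    w=m&(jx>=a)&(jx<a+2)
    if w.sum(): print(a,P[...,2][w].max().round(3),end=" | ")
p,d=cams.get_image("scene");cv2.imwrite(f"pics/s{k}.png",cv2.resize(p[180:310,200:350,::-1],None,fx=5,fy=5,interpolation=2))
E
python3 chk.py 7
```

```text
15.65 [ 0.5579274  -0.13987604  0.12700731] [-1.72755785 -3.57631026  4.53700623] 0.01555954958377521
tcp jig -96.89316488887555 -0.1633846155057793 F along -3.3622054629761307
box 8401 0.0949 ((27.146503448486328, 0.4582710266113281), (72.10716247558594, 44.31479263305664), 0.3474816381931305) [-4.7 60.9]
fence 1811 0.0953 ((80.88824462890625, -0.3287620544433594), (16.41578483581543, 40.22089767456055), 1.5623693466186523) [73.8 87.7]
hous 2555 0.0886 ((-61.57923126220703, 1.8991165161132812), (29.50602149963379, 81.31143188476562), 82.18075561523438) [-97.  -23.1]
-60 0.178 | -58 0.196 | -56 0.196 | -54 0.196 | -52 0.195 | -50 0.196 | -48 0.195 | -46 0.195 | -44 0.092 | -42 0.091 | -40 0.092 | -38 0.092 | -36 0.092 | -34 0.092 | -32 0.092 | -30 0.092 | -28 0.092 | -26 0.092 | -24 0.092 | -22 0.084 | -20 0.084 | -18 0.084 | -16 0.085 | -14 0.085 | -12 0.085 | -10 0.09 | -8 0.09 | -6 0.09 | -4 0.09 | -2 0.096 | 0 0.096 | 2 0.096 | 4 0.096 | 6 0.096 | 8 0.097 | 10 0.097 | 12 0.097 | 14 0.097 | 16 0.097 | 18 0.097 | 20 0.096 | 22 0.096 | 24 0.097 | 26 0.097 | 28 0.097 | 30 0.097 | 32 0.097 | 34 0.097 | 36 0.097 | 38 0.097 | 40 0.097 | 42 0.096 | 44 0.096 |
```

View pics/w7.png

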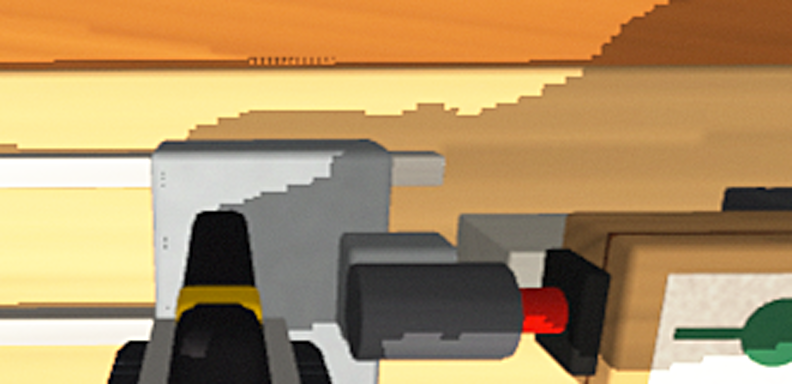

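View pics/s7.png

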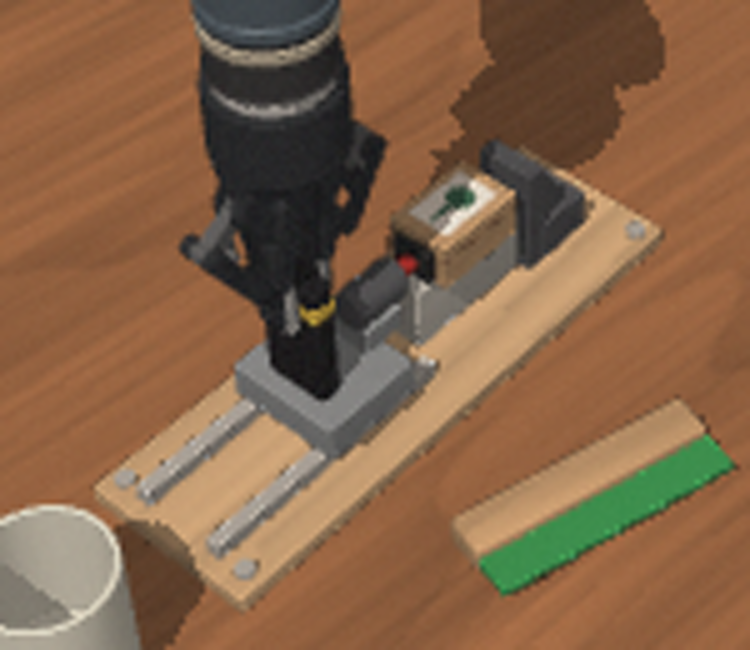

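Pad has just reached the box; box is straight. Continue slowly.

send_rows(commands="0 0.001 0 0 5; 0 0.002 0 0 5; 0 0.003 0 0 5; 0 0.0045 0 0 5; 0 0.006 0 0 5; 0 0.0075 0 0 5; 0 0.009 0 0 5; 0 0.0105 0 0 5; 0 0.012 0 0 5; 0 0.0135 0 0 5; 0 0.015 0 0 5; 0 0.0165 0 0 5; 0 0.018 0 0 5; 0 0.018 0 0 5; 0 0.018 0 0 5")

```text
time: 17.62
tcp_pos: [0.5561, -0.1239, 0.127]
orientation: [-0.054, 0.999, -0.003, 0.0]
contact_force: [-1.7, -9.9, 4.5]
finger_gap: 0.0156
```

```bash
python3 chk.py 8
```

```text
17.625 [ 0.55612417 -0.12394728  0.12704818] [-1.67543987 -9.92281763  4.45573139] 0.015577729963898182
tcp jig -80.86282627057619 -0.14101343448513778 F along -9.67515479118852
box 8660 0.0949 ((26.01814079284668, 0.3331012725830078), (91.95734405517578, 44.62246322631836), 0.11009663343429565) [-17.   71.3]
fence 2267 0.0955 ((79.84928894042969, 1.0084228515625), (19.682228088378906, 42.99647521972656), 0.13908277451992035) [70.2 88.6]
hous 1782 0.0884 ((-54.63912582397461, 2.9414234161376953), (28.328561782836914, 72.94694519042969), 80.16400909423828) [-86.4 -20.3]
-56 0.162 | -54 0.162 | -52 0.164 | -50 0.163 | -48 0.163 | -46 0.163 | -44 0.179 | -42 0.195 | -40 0.196 | -38 0.195 | -36 0.195 | -34 0.196 | -32 0.195 | -30 0.195 | -28 0.092 | -26 0.092 | -24 0.092 | -22 0.092 | -20 0.092 | -18 0.091 | -16 0.092 | -14 0.091 | -12 0.092 | -10 0.092 | -8 0.092 | -4 0.085 | -2 0.085 | 0 0.084 | 2 0.089 | 4 0.09 | 6 0.09 | 8 0.09 | 10 0.096 | 12 0.096 | 14 0.097 | 16 0.096 | 18 0.096 | 20 0.096 | 22 0.096 | 24 0.097 | 26 0.097 | 28 0.096 | 30 0.097 | 32 0.097 | 34 0.097 | 36 0.097 | 38 0.097 | 40 0.097 | 42 0.097 | 44 0.097 |
```

View pics/w8.png

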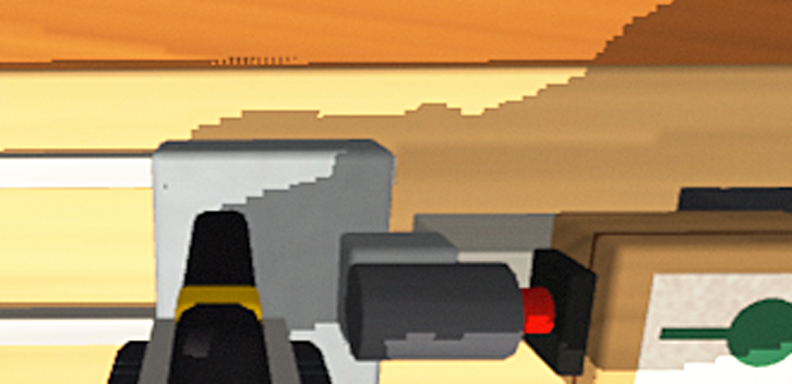

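View pics/s8.png

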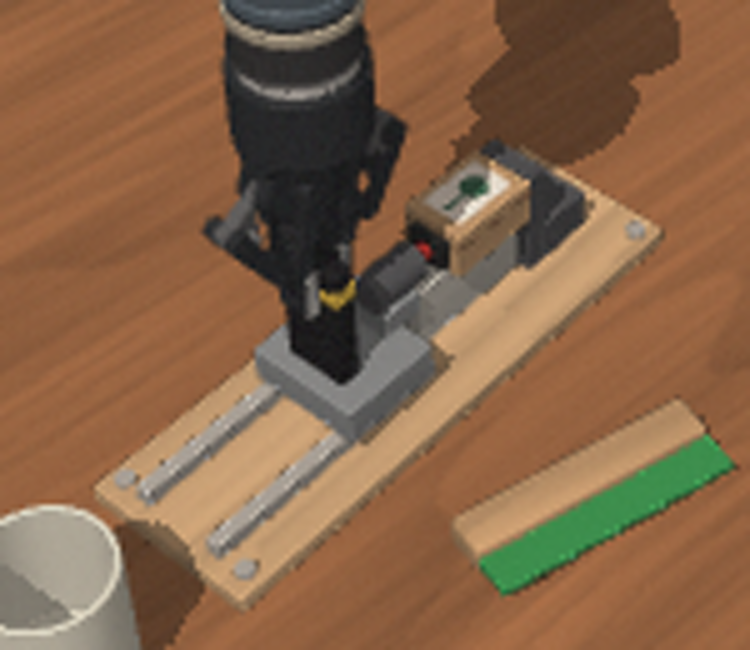

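Box is at the fence and the plunger has sunk about 3.5 mm (force ~9.7 N). About 3.5 mm more net.

send_rows(commands="0 0.001 0 0 5; 0 0.002 0 0 5; 0 0.003 0 0 5; 0 0.004 0 0 5; 0 0.0045 0 0 5; 0 0.0045 0 0 5; 0 0.0045 0 0 5; 0 0.0045 0 0 5")

```text
time: 18.73
tcp_pos: [0.5557, -0.1208, 0.1271]
orientation: [-0.053, 0.999, -0.005, 0.0]
contact_force: [0.1, -13.4, 3.5]
finger_gap: 0.0154
```

```bash
python3 chk.py 9
python3 - <<'E'
import cv2,numpy as np
for k in(7,8,9):
    im=cv2.imread(f"pics/w{k}.png").astype(int);m=(im[...,2]>150)&(im[...,1]<60)&(im[...,0]<60);v,u=np.nonzero(m);print(k,len(u),u.min() if len(u) else 0,u.max() if len(u) else 0)
E
```

```text
18.725 [ 0.55572937 -0.12077078  0.12706112] [  0.1196243  -13.38466763   3.45001492] 0.015439035760559905
tcp jig -77.66215167595772 -0.10157084433705085 F along -13.314972947560621
box 8808 0.0948 ((26.060684204101562, 0.4981403350830078), (44.650821685791016, 92.03997802734375), 89.69847869873047) [-17.1  71.3]
fence 2284 0.0954 ((79.81466674804688, 0.45827674865722656), (19.612747192382812, 44.16294860839844), 0.0124015212059021) [70.2 88.5]
hous 1601 0.0884 ((-52.988136291503906, 3.192373275756836), (28.230426788330078, 69.73713684082031), 79.8278579711914) [-83.3 -20.2]
-52 0.162 | -50 0.163 | -48 0.163 | -46 0.163 | -44 0.163 | -42 0.162 | -40 0.179 | -38 0.195 | -36 0.195 | -34 0.195 | -32 0.195 | -30 0.195 | -28 0.195 | -26 0.194 | -24 0.091 | -22 0.092 | -20 0.091 | -18 0.092 | -16 0.091 | -14 0.091 | -12 0.092 | -10 0.092 | -8 0.092 | -6 0.091 | -4 0.09 | -2 0.085 | 0 0.085 | 2 0.089 | 4 0.09 | 6 0.09 | 8 0.09 | 10 0.096 | 12 0.096 | 14 0.096 | 16 0.096 | 18 0.096 | 20 0.096 | 22 0.097 | 24 0.096 | 26 0.097 | 28 0.097 | 30 0.096 | 32 0.097 | 34 0.097 | 36 0.097 | 38 0.097 | 40 0.097 | 42 0.097 | 44 0.097 | 7 856 523 566
8 550 525 553
9 340 523 542
```

View pics/w9.png

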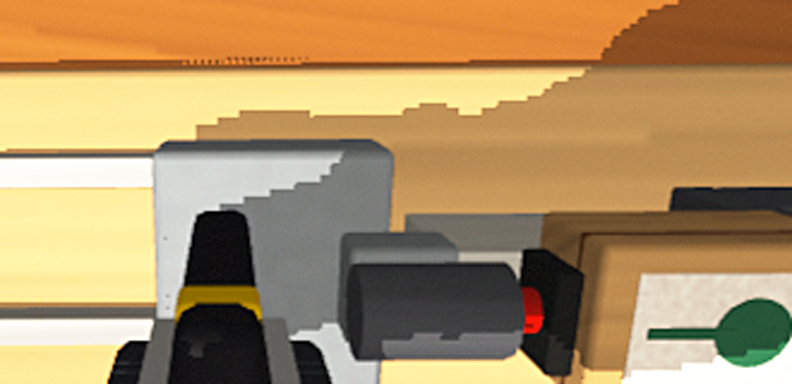

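View pics/s9.png

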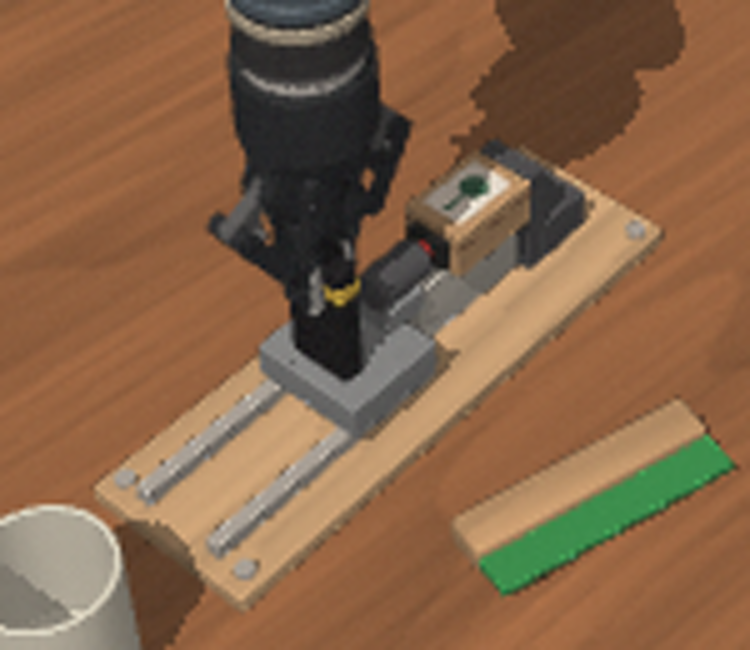

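send_rows(commands="0 0 0 0 5; 0 0 0 0 5; 0 0 0 0 5; 0 0 0 0 5; 0 0 0 0 5; 0 0 0 0 5")

```text
time: 19.58
tcp_pos: [0.5558, -0.1208, 0.1271]
orientation: [-0.053, 0.999, -0.005, 0.0]
contact_force: [-0.9, -12.9, 3.5]
finger_gap: 0.0149
```

Everything is steady: about 13 N on the handle and 46.9 mm of travel, which puts the plunger at about 7 mm. Handing in.

```bash
python3 -c "
from cell import order
print(order.hand_in())"
```

```text
the job is handed in; nothing more can be done
None
```

The job is done and handed in at 19.6 s, with the gripper still holding the handle in place. I put the nearest look-alike box (0.54 m from the base) upright on the rail and let go. It stood there by itself, and then I pinched the handle and pushed it until the box was clamped against the fence.

- **Handle:** it held steady over a 0.75 s wait at about 46.9 mm of travel with about 13 N on it. That matches the plunger being about 7 mm in, which is halfway.
- **Plunger in the wrist images:** the pad's front edge gave about 7.0 mm of sinking. The visible red stem gave about 6.3 mm, a rougher measure because shadow affects it.
- **Box:** it looked straight, level and against the fence in the last pictures, with only the jig touching it.
- **Bystanders:** none of my moves touched the ink jar, mug or squeegee. I did not measure their positions again at the end.

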